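Snap the storage lid onto the fondue pot

TASK

Close the red fondue pot for storage: lay the white lid loosely on it with its three orange tabs on the three spring clips and let go, then press the tabs down one after another around the rim until all three have snapped in and the lid is fully home all round. Leave the other things on the table where they are.

Things in the scene. Friction and masses are not known exactly. Their poses are not given: they have to be found in the camera images.
- pot: red enamelled fondue pot on a trivet, heavy, does not move. Outer diameter 160 mm, mouth 148 mm, rim 86 mm above the table. Origin: centre of the underside, on the table; z up. Wooden handle sticks out 175 mm along its -x. Three dark steel spring clips (pairs of jaws) outside the rim at 0, 120 and 240 degrees about z from its x axis, 90 to 102 mm from its axis, about 50 mm wide, tops 113 mm above the table
- lid: white plastic lid, loose, flat on the table, 0.13-0.25 kg. Origin: centre of underside, z up. Tapered plug z 0-22 mm (diameter 126 to 141) that enters the pot; disc diameter 164, z 22-27; grey grip rib in the middle, 60 mm along lid x, 18 wide along y, z 27-57. Any tab fits any clip. Its origin is about 79 mm above the table when laid loosely with its tabs on the clip ramps, 68 when snapped home
- tab0 (a point): top centre of the raised orange press pad (26 x 28 mm) of a lid tab, 70 mm from the lid axis at 0 degrees from lid x, lid z = 30 mm. The tab reaches out to 104 mm, 22 wide, 4 thick. Pad height over the table: 109 mm lying loosely on a clip; snapped in 99.5 while another is still up, 98 when all are home. Pressed here straight down (about 10 N) it snaps in, the others stay up; the lid then tilts up to 5 degrees
- clip0 (a point): middle of the spring clip at 0 degrees from the pot's x axis: 96 mm from the pot's axis, 96 mm above the table. A tab goes down between its two jaws, 16 mm apart at rest, whose 50-degree ramps above (z = 99 to 113 mm) centre the 22 mm wide tab, and comes to rest on a steel seat 90 mm above the table
- jaw0l (a joint): sideways opening (m) of the counterclockwise jaw (seen from above) of clip0: 0 at rest or snapped over a tab, about 0.003 while a tab passes; springs back by itself
- jaw0r (a joint): sideways opening (m) of the clockwise jaw (seen from above) of clip0: 0 at rest or snapped over a tab, about 0.003 while a tab passes; springs back by itself
- tab1 (a point): top centre of the raised orange press pad (26 x 28 mm) of a lid tab, 70 mm from the lid axis at 120 degrees from lid x, lid z = 30 mm. The tab reaches out to 104 mm, 22 wide, 4 thick. Pad height over the table: 109 mm lying loosely on a clip; snapped in 99.5 while another is still up, 98 when all are home. Pressed here straight down (about 10 N) it snaps in, the others stay up; the lid then tilts up to 5 degrees
- clip1 (a point): middle of the spring clip at 120 degrees from the pot's x axis: 96 mm from the pot's axis, 96 mm above the table. A tab goes down between its two jaws, 16 mm apart at rest, whose 50-degree ramps above (z = 99 to 113 mm) centre the 22 mm wide tab, and comes to rest on a steel seat 90 mm above the table
- jaw1l (a joint): sideways opening (m) of the counterclockwise jaw (seen from above) of clip1: 0 at rest or snapped over a tab, about 0.003 while a tab passes; springs back by itself
- jaw1r (a joint): sideways opening (m) of the clockwise jaw (seen from above) of clip1: 0 at rest or snapped over a tab, about 0.003 while a tab passes; springs back by itself
- tab2 (a point): top centre of the raised orange press pad (26 x 28 mm) of a lid tab, 70 mm from the lid axis at 240 degrees from lid x, lid z = 30 mm. The tab reaches out to 104 mm, 22 wide, 4 thick. Pad height over the table: 109 mm lying loosely on a clip; snapped in 99.5 while another is still up, 98 when all are home. Pressed here straight down (about 10 N) it snaps in, the others stay up; the lid then tilts up to 5 degrees
- clip2 (a point): middle of the spring clip at 240 degrees from the pot's x axis: 96 mm from the pot's axis, 96 mm above the table. A tab goes down between its two jaws, 16 mm apart at rest, whose 50-degree ramps above (z = 99 to 113 mm) centre the 22 mm wide tab, and comes to rest on a steel seat 90 mm above the table
- jaw2l (a joint): sideways opening (m) of the counterclockwise jaw (seen from above) of clip2: 0 at rest or snapped over a tab, about 0.003 while a tab passes; springs back by itself
- jaw2r (a joint): sideways opening (m) of the clockwise jaw (seen from above) of clip2: 0 at rest or snapped over a tab, about 0.003 while a tab passes; springs back by itself
- bowl_a: white ceramic dipping bowl, 96 mm wide, 42 mm high, on the turntable; origin centre of underside
- bowl_b: second white ceramic dipping bowl, same as the other; origin centre of underside
- fork_cup: blue ceramic cup 84 mm wide with six fondue forks with coloured plastic handles, 230 mm high over all; origin centre of underside
- burner_stand: stainless wire burner stand 178 mm wide, 110 mm high; origin centre of underside
- glass_lid: clear glass pot lid 140 mm wide, 42 mm high with its knob, lying flat; origin centre of underside. Not the lid to use
- pepper_mill: dark wooden pepper mill, 56 mm wide, 165 mm high; origin centre of underside
- salt_jar: small pale jar with a cork top, 48 mm wide, about 60 mm high; origin centre of underside
Things that resemble listed ones, but are neither listed nor needed, are in the scene too. What is shaped like the lid but green is not meant.

How it is judged (in metres and radians):
On the way, in this order (a step that is already met when the one before it is completed fails the run):
1. the lid lies on the pot, released, about level, with its tabs on the clips (horizontal distance between lid and pot below 0.012 m and horizontal distance between any of tab0, tab1, tab2 and clip0 below 0.03 m and angle between lid's own z axis and vertical below 0.12 rad and z of each of tab0, tab1, tab2 in the frame of pot below 0.12 m and contact force between the fingers and lid below 0.3 N), for 0.2 s.
2. a first tab has snapped in (horizontal distance between lid and pot below 0.012 m and horizontal distance between any of tab0, tab1, tab2 and clip0 below 0.03 m and z of any of tab0, tab1, tab2 in the frame of pot below 0.1018 m), for 0.2 s.
3. a second tab has snapped in (horizontal distance between lid and pot below 0.012 m and horizontal distance between any of tab0, tab1, tab2 and clip0 below 0.03 m and (z of each of tab0, tab1 in the frame of pot below 0.1018 m or z of each of tab0, tab2 in the frame of pot below 0.1018 m or z of each of tab1, tab2 in the frame of pot below 0.1018 m)), for 0.2 s.
At the end, for the whole second after the job is handed in: All three press pads are less than 99.8 mm above the pot's underside (98 when home), the tabs within about 16 mm sideways of the clips, the lid within 12 mm of the pot's axis and at rest, and all clip jaws sprung back to less than 2 mm of travel (horizontal distance between lid and pot below 0.012 m and horizontal distance between any of tab0, tab1, tab2 and clip0 below 0.03 m and z of each of tab0, tab1, tab2 in the frame of pot below 0.0998 m and value of joint each of jaw0l, jaw0r, jaw1l, jaw1r, jaw2l, jaw2r below 0.002 m and linear speed of lid below 0.02 m/s); the robot touches nothing.
It fails at once if another loose thing on the table is moved more than 30 mm or tipped (distance of any of bowl_a, bowl_b, fork_cup, burner_stand, glass_lid, pepper_mill, salt_jar from where it was at the start of the episode above 0.03 m or angle between any of bowl_a, bowl_b, fork_cup, burner_stand, glass_lid, pepper_mill, salt_jar's own z axis and vertical above 0.5 rad).
It also fails if it takes over 58 s, if anything falls off the work surface, if the arm or the gripper's body presses on something with over 40 N, if the wrist force passes 120 N, or if a joint passes its speed limit or range.

ROBOT

A 7-joint arm with a two-finger parallel gripper is mounted at the origin on the work surface. World frame = base frame: x ahead of the robot, y to its left, z up, the work surface at z = 0. Lengths are in mm, angles in rad, forces in N, time in s.
With the tool pointing down it reaches from about 400 to 875 mm from the base axis. Payload 6.5 kg.
Tool frame: the origin (TCP) lies midway between the tips of the shut fingers; the grasp point (between the pads) lies 19 mm behind it; z points along the fingers, y is the direction in which the jaws open and shut (so a half turn about z gives the same grasp; the last joint's range is limited). The gripper opens to 85 mm and grips with 20 to 120 N. Pads are 22 mm wide; open, the fingers measure 114 mm over their backs; the gripper's body (76 mm by 85 mm) begins 54 mm behind the grasp point. The pads swing forward as they close: fully open they stand 13 mm farther back than shut.
Start: joints at [-1.261, 0.536, -0.004, 1.538, 0.003, 1.067, -0.071], TCP at [238.556, 604.633, 231.29] pointing down, gripper open.
Joint ranges: [-2.7, 2.7], [-0.37, 2.16], [-1.27, 1.26], [0.24, 2.4], [-1.31, 4.45], [0.19, 1.91], [-2.76, 2.76]. Speed limits (rad/s): [2.39, 2.39, 3.14, 3.14, 3.14, 3.14, 3.14].

INTERFACE

Orientations are given as a unit quaternion [w, x, y, z].
In Python, from station import r gives the robot as it stands. Calls block until the motion is done:
- r.goto(position, orientation): joint-space move of the TCP to a pose.
- r.move_l(position, rot=None, max_speed=150, max_force=None): straight line of the TCP; rot=None keeps the orientation; max_speed is the mean speed in mm/s. With max_force (N) it stops when the force on the tool has changed by that much, and returns True; else False.
- r.move_j(angles): joint-space move.
- r.command_gripper(opening, grip_force=None): finger opening in mm; grip_force is the grip in N (None keeps the last); returns when the fingers have stopped.
- r.pause(seconds).
- r.ik(position, orientation): joint angles nearest the present ones, or None.
- r.observe(): the state.
- r.capture(name): name is "scene" or "top"; returns the picture (420x560x3 uint8, red, green, blue); there is no depth.
- r.camera_model(name): a dict with "fx", "fy", "cx", "cy" (pixels), "R" (3x3) and "t" (3): a world point X has camera coordinates R X + t. Camera axes: x right, y down, z forward; pixel columns grow to the right and rows downward; lengths in mm; the calibration is good to about 2 mm. A picture is of the moment at which its call begins. camera_model takes no time and is no camera call.
A pose or a line that the arm cannot do raises r.Unreachable and nothing moves.
- r.close_job(): hands the job in, once; it reports no verdict.
The state is a dict: "time": time; "joint_pos": joint angles; "joint_velocities": joint speeds; "tau": joint torques, N m; "tcp_pos": TCP position; "ee_rot": TCP orientation; "force": force on the tool from outside, world axes, zero at the start; "wrist_torque": the same for the moment, N m; "gripper_width": finger opening in mm.
Only numpy, scipy, OpenCV 4.12 (cv2) and the standard library are available. Lean on these libraries where they do the work, as an engineer would, in place of code of your own. Each camera call takes 0.05 s, during which the arm holds its last target.

## Working session

There is one attempt and no reset: what is moved stays moved. The work goes in short steps, each a Python script; the robot and the scene stay as the last script left them, time stands still between calls to the robot, and variables do not carry over. Pictures are saved under pics/ and viewed, and the job is handed in when it is done.

```bash
ls; mkdir -p pics; python3 - <<'E'
from station import r
import cv2
for n in("scene","top"):
    im=r.capture(n); cv2.imwrite(f"pics/{n}0.png",im[:,:,::-1])
    m=r.camera_model(n); print(n,m)
o=r.observe(); print(o)
E
```

```text
pics
scene {'fx': 422.7965819205848, 'fy': 422.7965819205848, 'cx': 281.69529654229603, 'cy': 210.5591196473443, 'R': array([[-0.60234161,  0.79813973, -0.01255235],
       [ 0.45401666,  0.32961965, -0.82778002],
       [-0.65654662, -0.50430532, -0.56091236]]), 't': array([ 334.29146843, -156.84367621, 1770.28683215])}
top {'fx': 408.15708981768597, 'fy': 408.15708981768597, 'cx': 282.28479147899185, 'cy': 207.19337914604765, 'R': array([[-0.02277972, -0.99951087, -0.02142651],
       [-0.99661248,  0.0243973 , -0.07853881],
       [ 0.07902314,  0.01956483, -0.99668077]]), 't': array([  19.78299801,  546.60392486, 1567.59041609])}
{'time': 0.1, 'joint_pos': array([-1.26121455,  0.53713408, -0.00439562,  1.53874923,  0.00258831,
        1.06728831, -0.07120885]), 'joint_velocities': array([-1.53622569e-05, -2.77558221e-03,  8.80479614e-04, -4.69610507e-03,
       -1.95650630e-03,  1.43259652e-03,  2.63823381e-04]), 'tau': array([ 2.53895312e-03, -5.84565139e+01,  1.05168030e+00, -2.59776574e+01,
        1.25424939e-02,  4.60228344e-03, -1.74860770e-05]), 'tcp_pos': array([238.37947063, 604.11231165, 230.48257827]), 'ee_rot': array([-8.36323269e-05,  1.86777342e-01,  9.82401957e-01, -7.82244265e-04]), 'force': array([-0.49021908, -0.63286359, -0.22117789]), 'wrist_torque': array([-0.01044882,  0.08473987,  0.04029818]), 'gripper_width': 85.3597598712966}
```

View pics/scene0.png

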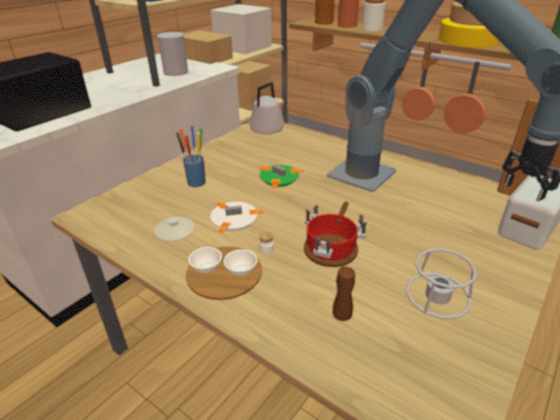

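View pics/top0.png

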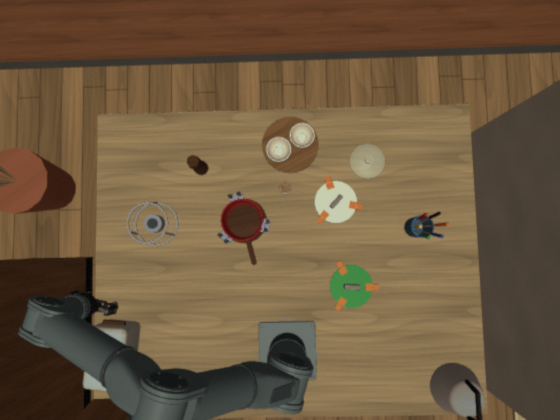

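The top view shows three lid-like things: the white lid with orange tabs at top (336,202), the green lid with orange tabs at (350,287), and a clear glass lid at (368,161). The white one with orange tabs and a grey rib fits the description. The red pot is at (243,220) with its handle at (252,255). Next I'll enlarge and measure.

```bash
cat > h.py <<'E'
import numpy as np, cv2
def ray(m,uv,z):
    d=np.array([(uv[0]-m['cx'])/m['fx'],(uv[1]-m['cy'])/m['fy'],1.]); R=np.array(m['R']);t=np.array(m['t'])
    c=-R.T@t; d=R.T@d; return c+d*(z-c[2])/d[2]
def proj(m,X):
    p=np.array(m['R'])@np.asarray(X,float)+m['t']; return np.array([m['fx']*p[0]/p[2]+m['cx'],m['fy']*p[1]/p[2]+m['cy']])
def tri(m1,u1,m2,u2):
    A=[];b=[]
    for m,u in((m1,u1),(m2,u2)):
        R=np.array(m['R']);c=-R.T@m['t'];d=R.T@np.array([(u[0]-m['cx'])/m['fx'],(u[1]-m['cy'])/m['fy'],1.]);d/=np.linalg.norm(d)
        P=np.eye(3)-np.outer(d,d);A.append(P);b.append(P@c)
    return np.linalg.lstsq(np.vstack(A),np.hstack(b),rcond=None)[0]
def blobs(mask,box,mn=5):
    x0,y0,x1,y1=box; mm=np.zeros_like(mask,np.uint8); mm[y0:y1,x0:x1]=mask[y0:y1,x0:x1]
    n,l,s,c=cv2.connectedComponentsWithStats(mm.astype(np.uint8))
    return [(c[i].round(1).tolist(),int(s[i,4])) for i in range(1,n) if s[i,4]>=mn]
E
python3 - <<'E'
import cv2,numpy as np
from h import *
a=cv2.imread("pics/top0.png");b=cv2.imread("pics/scene0.png")
A=cv2.resize(a[165:245,295:375],(400,400),interpolation=cv2.INTER_CUBIC)
B=cv2.resize(a[180:270,205:285],(400,450),interpolation=cv2.INTER_CUBIC)
C=np.zeros((450,800,3),np.uint8);C[:400,:400]=A;C[:,400:]=B
cv2.imwrite("pics/crop_top.png",C)
A=cv2.resize(b[190:250,195:275],(400,300),interpolation=cv2.INTER_CUBIC)
B=cv2.resize(b[195:270,290:370],(400,375),interpolation=cv2.INTER_CUBIC)
C=np.zeros((375,800,3),np.uint8);C[:300,:400]=A;C[:,400:]=B
cv2.imwrite("pics/crop_scene.png",C)
E
```

```text
(no output)
```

View pics/crop_top.png

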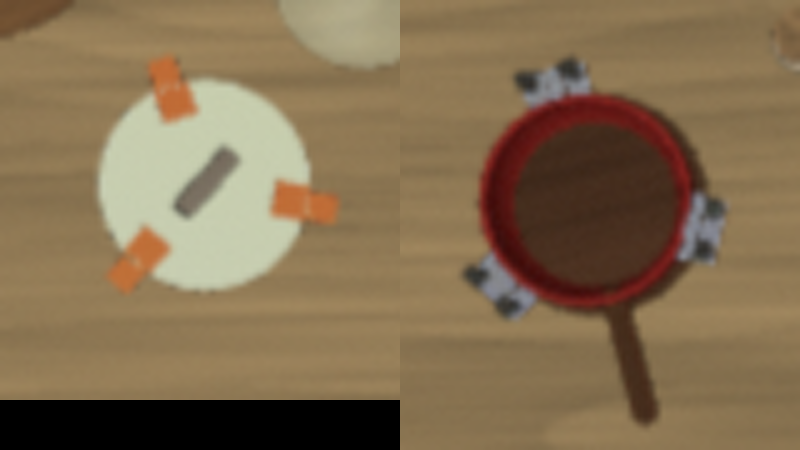

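View pics/crop_scene.png

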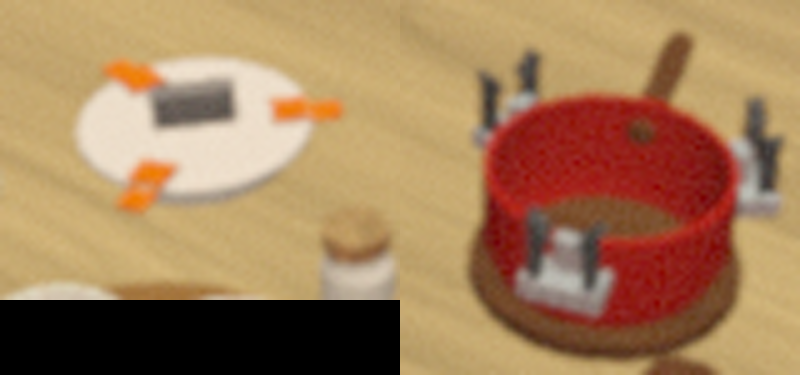

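The crops confirm the white lid: white disc, three orange tabs, and a grey rib pointing at the lower-left tab in the top view, so that one is tab0. The pot's three clips are clear in both views. Next I'll measure by masks plus robust circle fits in world planes.

```bash
cat > meas.py <<'E'
from h import *
from scipy.optimize import least_squares
def circ(P,R):
    c0=(P.min(0)+P.max(0))/2
    s=least_squares(lambda c:np.hypot(*(P-c[:2]).T)-c[2],[*c0,R],loss='soft_l1',f_scale=2)
    return s.x
def cont(mask,box):
    x0,y0,x1,y1=box; mm=np.zeros(mask.shape,np.uint8); mm[y0:y1,x0:x1]=mask[y0:y1,x0:x1]*255
    mm=cv2.resize(mm,None,fx=4,fy=4,interpolation=cv2.INTER_LINEAR); mm=((mm>127)*255).astype(np.uint8)
    cs,_=cv2.findContours(mm,cv2.RETR_EXTERNAL,cv2.CHAIN_APPROX_NONE); c=max(cs,key=cv2.contourArea)[:,0]
    return (c+.5)/4-.5
def masks(im):
    h=cv2.cvtColor(im,cv2.COLOR_BGR2HSV); H,S,V=[h[...,i].astype(int) for i in range(3)]
    return dict(orange=(H<15)&(H>4)&(S>160)&(V>140), white=(S<70)&(V>150), red=((H<6)|(H>172))&(S>150)&(V>60), H=H,S=S,V=V)
E
python3 - <<'E'
from station import r
from meas import *
T=r.camera_model("top");S=r.camera_model("scene")
a=cv2.imread("pics/top0.png");b=cv2.imread("pics/scene0.png")
ma=masks(a);mb=masks(b)
bl=(295,165,375,245)
print('pix white',cv2.cvtColor(a[195:196,320:321],cv2.COLOR_BGR2HSV), 'tab',cv2.cvtColor(a[205:206,352:353],cv2.COLOR_BGR2HSV))
oa=blobs(ma['orange'],bl);ob=blobs(mb['orange'],(195,190,275,250));print(oa,ob)
c=cont(ma['white'],bl);P=np.array([ray(T,p,27)[:2] for p in c]);x=circ(P,82);print('lid top',x)
c=cont(mb['white'],(205,200,262,232));P=np.array([ray(S,p,27)[:2] for p in c]);print('lid scene',circ(P,82))
for o,_ in oa:
    p=ray(T,o,28)[:2]-x[:2];print('tab',p,np.hypot(*p),np.degrees(np.arctan2(p[1],p[0])))
for o,_ in ob:
    p=ray(S,o,28)[:2]-x[:2];print('tabS',p,np.hypot(*p),np.degrees(np.arctan2(p[1],p[0])))
c=cont(ma['red'],(205,180,285,250));P=np.array([ray(T,p,86)[:2] for p in c]);y=circ(P,80);print('pot top',y)
c=cont(mb['red'],(290,195,370,270))
P=np.array([ray(S,p,86)[:2] for p in c]);P=P[c[:,1]<228];print('pot scene(upper arc)',circ(P,80))
# jaws
dk=(ma['V']<75)&(ma['S']<90)
for o,n in blobs(dk,(205,180,285,250),4):
    p=ray(T,o,113)[:2]-y[:2];print('jaw',o,n,p,np.hypot(*p),np.degrees(np.arctan2(p[1],p[0])))
dk=(ma['V']>110)&(ma['S']<60)
E
```

```text
pix white [[[ 36  37 205]]] tab [[[ 12 183 191]]]
[([328.5, 182.1], 54), ([355.5, 205.3], 58), ([322.1, 216.8], 56)] [([220.5, 204.9], 18), ([256.3, 211.3], 32), ([223.4, 226.7], 34)]
lid top [ 564.05267583 -198.83763703   80.46177291]
lid scene [ 578.86526963 -189.1813133    74.36505431]
tab [75.80367752 23.68527261] 79.41781703888718 17.351699473149043
tab [-17.2205929  -77.54101067] 79.43020304408564 -102.52124308109781
tab [-58.61449752  52.62409631] 78.77153566942262 138.08250478114977
tabS [-10.5540209  -79.59384074] 80.29051526331598 -97.55326984876133
tabS [-55.17577695  52.00730696] 75.82299347872835 136.6932439179814
tabS [80.63677314 21.54231482] 83.46472614280277 14.957401708434897
pot top [499.35108466 157.78464971  78.59333961]
pot scene(upper arc) [508.08839855 158.72337802  76.74293486]
jaw [238.3, 193.2] 9 [96.05413066  8.30925706] 96.41286101984186 4.944119531456384
jaw [229.9, 195.8] 9 [87.19372766 39.49362946] 95.72091156696804 24.367729774761358
jaw [267.0, 221.0] 5 [ -9.01199424 -95.57958892] 96.00350961214431 -95.38637173501792
jaw [265.0, 229.5] 8 [-39.93045856 -87.64301483] 96.31064099516544 -114.49417278107943
jaw [219.8, 234.6] 8 [-54.72026994  78.39123429] 95.60069851302157 124.91660775660058
jaw [226.2, 240.8] 8 [-77.88265025  55.15592494] 95.43523073841817 144.69415222299742
```

The top-view measurements agree with the given sizes:

| Measured | Value | Expected |
|---|---|---|
| Six jaw radii (mm) | 95.4 to 96.4 | 96 |
| Jaw pairs, implied pot yaw | 14.65°, 15.06°, 14.8° | 120° apart |
| Lid tab angles, mod 120° | 17.4°, 17.5°, 18.1° | equal |

I'll cross-check in the scene view by triangulating the features, and check IK.

```bash
cat > pose.py <<'E'
import numpy as np
POT=np.array([499.5,157.8]);PY=14.8;LID=np.array([564.05,-199.1]);LY=137.6
def rot(deg):  # tool down with tool y at deg
    a=np.radians(deg+90)/2; return [0.,float(np.cos(a)),float(np.sin(a)),0.]
def pol(c,r,deg): return c+r*np.array([np.cos(np.radians(deg)),np.sin(np.radians(deg))])
E
python3 - <<'E'
from station import r
from meas import *; from pose import *
T=r.camera_model("top");S=r.camera_model("scene")
a=cv2.imread("pics/top0.png");b=cv2.imread("pics/scene0.png")
mb=masks(b)
dk=(mb['V']<85)&(mb['S']<90)
print('scene dark',blobs(dk,(290,195,370,270),4))
v=cv2.resize(b,None,fx=6,fy=6,interpolation=cv2.INTER_CUBIC)
def dot(X,c):
    p=(proj(S,X)+.5)*6; cv2.circle(v,(int(p[0]),int(p[1])),4,c,-1)
for k in range(3):
    p=pol(LID,70,LY+120*k);dot([*p,30],(255,0,0))
    p=pol(LID,104,LY+120*k);dot([*p,26],(255,0,255))
    for d in(-9.8,9.8):
        p=pol(POT,96,PY+120*k+d);dot([*p,113],(0,255,255))
for q in range(0,360,20):
    dot([*pol(POT,80,q),86],(0,255,0)); dot([*pol(LID,82,q),27],(0,255,0))
cv2.imwrite("pics/ov.png",np.hstack([v[1170:1590,1170:1570],v[1170:1590,1770:2170]]))
for y in(47.6,-132.4):
    print(y,r.ik([*LID,31],rot(y)),r.ik([*POT,110],rot(y-2.8)))
for k in range(3):
    p=pol(POT,70,PY+120*k)
    for s in(-90,90): print(k,s,r.ik([*p,98],rot(PY+120*k+s)))
E
```

```text
scene dark [([315.5, 209.7], 11), ([307.5, 215.2], 16), ([362.5, 225.7], 25), ([316.6, 243.6], 19), ([327.6, 245.7], 17)]
47.6 [ 0.00676295  0.75527644  0.35708958  1.80518278 -0.40494413  0.65379508
  1.43072999] [-0.5706998   0.50582982  0.2276179   1.97277038 -0.17445642  0.68146225
  0.54716449]
-132.4 [-0.42581579  1.08581388  1.08018334  1.82925272 -1.15540326  1.02143587
 -1.14970539] [-1.15330684  0.80657675  1.08804275  2.00258615 -0.91869744  0.93482298
 -1.92929603]
0 -90 [-0.77368317  0.68075108  0.55629738  1.80973619 -0.48639013  0.79089313
 -1.28006196]
0 90 [-0.37309637  0.61173611 -0.00414828  1.78478902  0.0035136   0.74507464
  1.45003005]
1 -90 [-0.66625959  0.48578741  0.17872339  2.04599212 -0.14308906  0.62126645
  0.39068116]
1 90 [-1.30247788  0.79489643  1.08764655  2.07791716 -0.95088629  0.8892296
 -2.01113006]
2 -90 [-0.12502867  0.4805824  -0.1877546   2.04370813  0.14705681  0.6296897
  2.46522006]
2 90 [-0.61282294  0.50528464  0.42074816  2.0718552  -0.34208475  0.63029545
 -0.2248086 ]
```

View pics/ov.png

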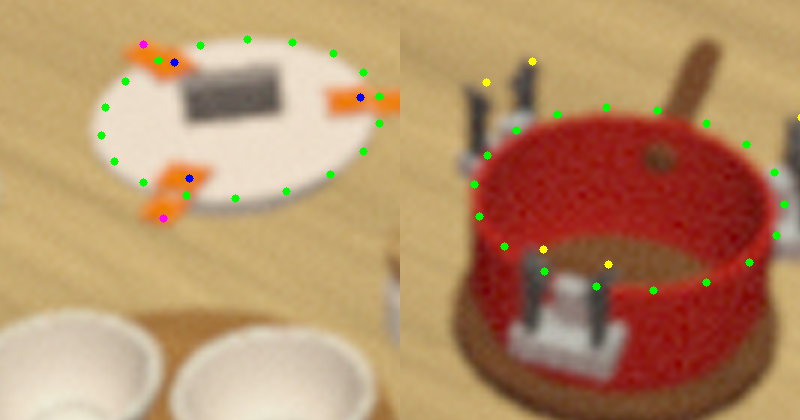

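The projected top-view estimates sit about 1.3 px right and 0.8 px up of the image features in the scene view. The shift is the same for lid and pot, so it is a calibration bias of a few mm mainly in x, and it largely cancels between grasp and placing. I'll split it (+2 mm in x) and re-check once the lid is in the gripper, since its position across the jaws is then known.

```bash
python3 - <<'E'
from station import r
from meas import *; from pose import *
L=LID+[2,0]
r.command_gripper(52,40)
r.goto([*L,180],rot(47.6))
im=r.capture("top");cv2.imwrite("pics/top1.png",im[:,:,::-1]);im=r.capture("scene");cv2.imwrite("pics/scene1.png",im[:,:,::-1])
o=r.observe();print(o['time'],o['tcp_pos'],o['force'],o['gripper_width'])
A=cv2.resize(cv2.imread("pics/top1.png")[120:260,270:410],(400,400));B=cv2.resize(cv2.imread("pics/scene1.png")[130:270,170:310],(400,400))
cv2.imwrite("pics/c1.png",np.hstack([A,B]))
E
```

```text
3.6833 [ 566.34024321 -198.36697022  179.92639339] [-0.34080742  0.73853808 -0.30963968] 52.41230112107795
```

View pics/c1.png

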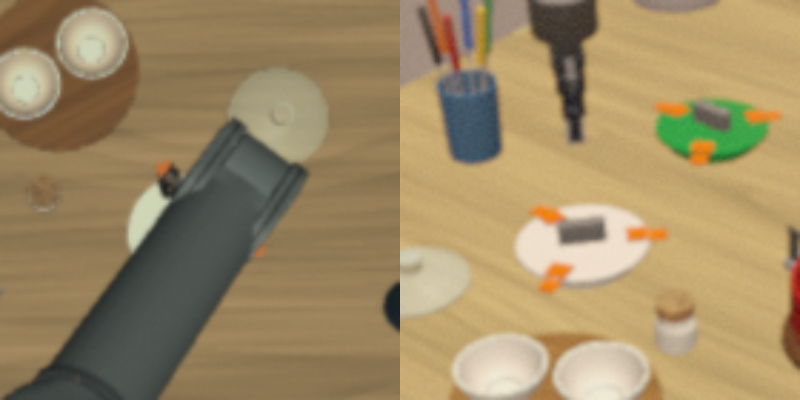

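The scene crop shows the gripper tips near pixel (232,178), above the lid. The jaws lie along the viewing line, across the rib. The arm hides most of the lid in the top view. Now I'll descend and grasp.

```bash
python3 - <<'E'
from station import r
from meas import *; from pose import *
S=r.camera_model("scene");o=r.observe();print('tcp proj',proj(S,o['tcp_pos']))
L=LID+[2,0]
hit=r.move_l([*L,80],max_speed=150)
hit=r.move_l([*L,31.5],max_speed=60,max_force=8);o=r.observe();print(hit,o['tcp_pos'],o['force'])
if not hit:
    r.command_gripper(10,45);o=r.observe();print('w',o['gripper_width'],o['tcp_pos'],o['force'])
    im=r.capture("scene");cv2.imwrite("pics/scene2.png",im[:,:,::-1])
    r.move_l([*L,171.5],max_speed=120)
    im=r.capture("scene");cv2.imwrite("pics/scene3.png",im[:,:,::-1])
    im=r.capture("top");cv2.imwrite("pics/top3.png",im[:,:,::-1])
    o=r.observe();print(o['time'],o['gripper_width'],o['tcp_pos'],o['force'])
    B=[cv2.resize(cv2.imread(f"pics/scene{k}.png")[130:270,170:310],(400,400)) for k in(2,3)]
    cv2.imwrite("pics/c3.png",np.hstack(B))
E
```

```text
tcp proj [231.04648049 176.05923009]
False [ 566.28876885 -199.31611481   31.78526749] [ 0.70300025 -0.12631932  0.75950706]
w 17.198135988220198 [ 566.28849889 -199.49931841   31.99289836] [-0.72298812  0.31006686  4.93910319]
7.325 17.026114694456584 [ 565.5830805  -198.92615391  170.71309758] [ 0.10150344  0.21947447 -1.59482393]
```

```bash
sleep 0; ls pics
```

```text
c1.png
c3.png
crop_scene.png
crop_top.png
ov.png
scene0.png
scene1.png
scene2.png
scene3.png
top0.png
top1.png
top3.png
```

View pics/c3.png

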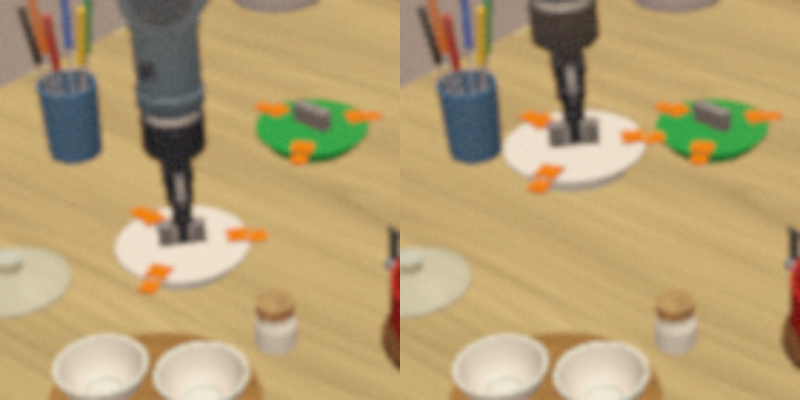

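The lid is held: finger width is 17 mm, the force change of about 1.6 N (0.16 kg) fits the given mass, and the lid hangs level. Next I'll use the held lid at a known tool pose to measure the camera bias.

```bash
python3 - <<'E'
from station import r
from meas import *; from pose import *
S=r.camera_model("scene");T=r.camera_model("top")
for n,z,box in((0,28,(195,190,275,250)),(2,28,(195,190,275,250)),(3,28+138.7,(205,160,265,200))):
    b=cv2.imread(f"pics/scene{n}.png");h=cv2.cvtColor(b,cv2.COLOR_BGR2HSV).astype(int)
    m=(h[...,0]<18)&(h[...,0]>3)&(h[...,1]>120)&(h[...,2]>140)
    o=[q for q in blobs(m,box,8)]
    P=np.array([ray(S,q[0],z)[:2] for q in o]);c=P.mean(0);print(n,o,'mean',c, [np.degrees(np.arctan2(*(p-c)[::-1])).round(1) for p in P],np.hypot(*(P-c).T))
E
```

```text
0 [([220.5, 204.1], 54), ([256.9, 211.4], 67), ([223.2, 227.1], 77), ([265.5, 238.9], 40), ([227.9, 248.1], 51)] mean [ 607.3418784  -142.27117208] [np.float64(-112.4), np.float64(-178.6), np.float64(-40.8), np.float64(87.3), np.float64(26.3)] [151.28939022  99.25946102  52.03763174 121.26649178 124.67226621]
2 [([220.6, 204.7], 58), ([256.7, 211.6], 63), ([223.1, 227.7], 76), ([265.7, 239.1], 37), ([227.4, 248.1], 50)] mean [ 608.95969566 -141.2123696 ] [np.float64(-112.3), np.float64(-178.1), np.float64(-39.2), np.float64(87.9), np.float64(25.4)] [149.02771811  99.51915919  52.18722959 121.33485725 123.03631922]
3 [([261.5, 166.8], 24), ([216.8, 170.7], 55), ([254.7, 177.6], 60), ([219.7, 192.5], 76)] mean [ 537.2972373  -192.57291591] [np.float64(169.0), np.float64(-81.3), np.float64(118.3), np.float64(10.2)] [100.35821881  89.195966    55.51685074 113.22225179]
```

View pics/top3.png

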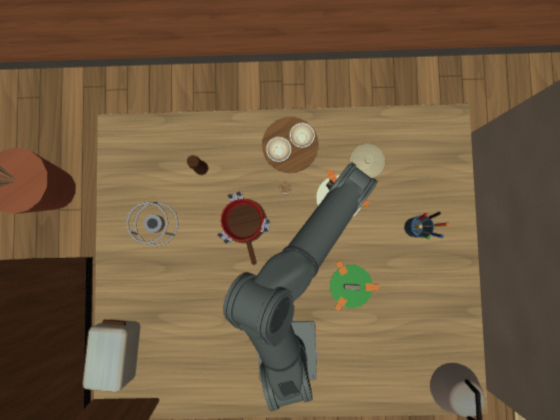

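```bash
python3 - <<'E'
from station import r
from meas import *; from pose import *
S=r.camera_model("scene")
d=dict(a=([(220.5,204.1),(256.9,211.4),(223.2,227.1)],28),b=([(220.6,204.7),(256.7,211.6),(223.1,227.7)],28),c=([(216.8,170.7),(254.7,177.6),(219.7,192.5)],166.7))
u=pol(np.zeros(2),1,47.6)
for k,(o,z) in d.items():
    P=np.array([ray(S,q,z)[:2] for q in o]);c=P.mean(0);A=[np.degrees(np.arctan2(*(p-c)[::-1])) for p in P]
    print(k,c.round(1),np.round(A,1),np.mean([(x+10)%120-10 for x in A]),np.hypot(*(P-c).T).round(1),'along jaw:',c@u)
print('TCP along jaw now',np.array([565.58,-198.93])@u,'LIDtop',LID@u)
E
```

```text
a [ 568.2 -201. ] [-102.9  136.8   17.5] 17.157095638231976 [83.2 82.3 82.4] along jaw: 234.66262867223702
b [ 570.4 -199.2] [-102.8  138.    17.6] 17.625236504155897 [81.8 81.9 82.9] along jaw: 237.5004821006658
c [ 570.1 -199. ] [-103.4  137.    18.7] 17.41992573137216 [84.1 81.  82.9] along jaw: 237.52160551790297
TCP along jaw now 234.47102345889525 LIDtop 233.3138033979857
```

The scene-view lid moved +2.8 mm in the jaw direction on grasping. That gives a bias along the jaws of about +3 mm for the scene camera and +1.6 mm for the top camera. I'll apply this to the pot, giving a TCP target of about (499.5, 155.6), then carry the lid over and check above the pot.

```bash
python3 - <<'E'
from station import r
from meas import *; from pose import *
G=[499.5,155.6]
r.move_l([*G,180],rot(44.8),max_speed=160)
r.move_l([*G,150],max_speed=80)
for n in("scene","top"):
    im=r.capture(n);cv2.imwrite(f"pics/{n}4.png",im[:,:,::-1])
o=r.observe();print(o['time'],o['gripper_width'],o['tcp_pos'],o['force'])
A=cv2.resize(cv2.imread("pics/scene4.png")[175:275,280:380],(400,400),interpolation=2);B=cv2.resize(cv2.imread("pics/top4.png")[170:270,195:295],(400,400),interpolation=2)
cv2.imwrite("pics/c4.png",np.hstack([A,B]))
E
```

```text
10.3583 17.373302353543057 [499.77696689 155.53881433 150.16514744] [-0.02318448  0.25890213 -1.45590967]
```

View pics/c4.png

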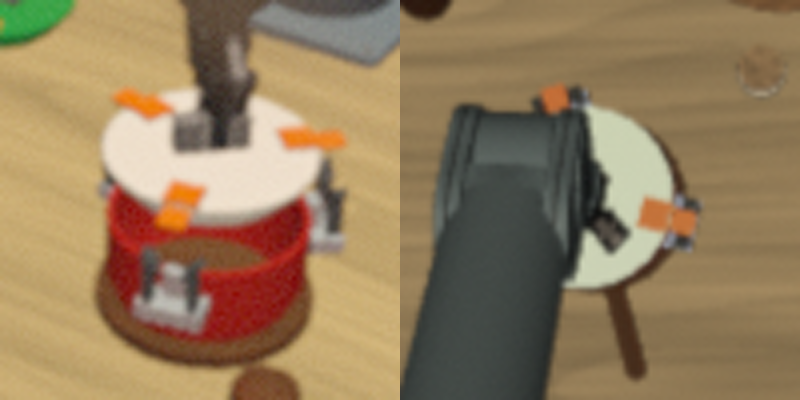

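The scene crop shows each tab over its clip. In the top crop the right tab (crop 670,215) lies between its two jaws and the upper tab (553,98) lies between its pair. I'll check that numerically.

```bash
python3 - <<'E'
from station import r
from meas import *; from pose import *
T=r.camera_model("top");S=r.camera_model("scene")
ma=masks(cv2.imread("pics/top4.png"));z=150.2-31.9+28
for o,n in blobs(ma['orange'],(195,170,295,270),8):
    p=ray(T,o,z)[:2]-POT;print('top',o,n,p.round(1),np.hypot(*p).round(1),np.degrees(np.arctan2(*p[::-1])).round(1))
h=cv2.cvtColor(cv2.imread("pics/scene4.png"),cv2.COLOR_BGR2HSV).astype(int)
m=(h[...,0]<18)&(h[...,0]>3)&(h[...,1]>120)&(h[...,2]>140)
o=blobs(m,(300,190,370,235),20);print(o)
P=np.array([ray(S,q[0],z)[:2] for q in o]);c=P.mean(0);print('scene c',c,[np.degrees(np.arctan2(*(p-c)[::-1])).round(1) for p in P])
E
```

```text
top [233.4, 194.1] 33 [89.2 21.8] 91.8 13.7
top [258.3, 223.1] 32 [-17.5 -66.2] 68.5 -104.8
top [265.0, 225.1] 25 [-25.2 -90.1] 93.5 -105.6
[([314.4, 199.9], 76), ([358.4, 209.1], 88), ([324.5, 228.0], 132)]
scene c [506.57908095 157.44884004] [np.float64(-106.6), np.float64(136.5), np.float64(16.4)]
```

Aligned within about 1–2 mm, and the clip ramps self-centre. Lower gently, release, retreat and look.

```bash
python3 - <<'E'
from station import r
from meas import *; from pose import *
G=[499.5,155.6]
r.move_l([*G,118],max_speed=60)
hit=r.move_l([*G,110.5],max_speed=15,max_force=4)
o=r.observe();print(hit,o['tcp_pos'],o['force'])
r.command_gripper(50,30);r.pause(.3)
o=r.observe();print(o['time'],o['tcp_pos'],o['force'],o['gripper_width'])
im=r.capture("scene");cv2.imwrite("pics/scene5.png",im[:,:,::-1])
cv2.imwrite("pics/c5.png",cv2.resize(im[175:275,280:380,::-1],(500,500),interpolation=2))
E
```

```text
True [500.17198388 156.58576366 112.08235256] [ 1.5454005   1.66562907 -0.29388259]
12.1917 [499.31522305 155.9680459  111.72237216] [-0.01496876 -0.23124409  0.00147488] 50.36477802009031
```

View pics/c5.png

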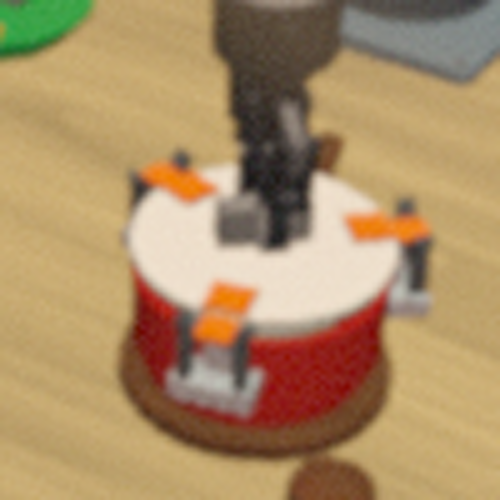

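The tabs rest on the clips and the fingers carry no force. The contact force of +1.5 N in x and y suggests the pot is about 1 mm further in +x/+y. I'll retreat, close the fingers, hover over the tab at 134.8° and look.

```bash
python3 - <<'E'
from station import r
from meas import *; from pose import *
r.move_l([499.3,156,175],max_speed=120)
r.command_gripper(0,40)
C=np.array([499.2,157.5])
p=pol(C,70,PY+120)
r.move_l([*p,150],max_speed=150)
o=r.observe();print(o['time'],o['tcp_pos'],o['force'],o['gripper_width'])
for n in("scene","top"):
    im=r.capture(n);cv2.imwrite(f"pics/{n}6.png",im[:,:,::-1])
A=cv2.resize(cv2.imread("pics/scene6.png")[175:275,280:380],(400,400),interpolation=2);B=cv2.resize(cv2.imread("pics/top6.png")[170:270,195:295],(400,400),interpolation=2)
cv2.imwrite("pics/c6.png",np.hstack([A,B]))
S=r.camera_model("scene");T=r.camera_model("top")
ma=masks(cv2.imread("pics/top6.png"))
for q,n in blobs(ma['orange'],(195,170,295,270),8):
    x=ray(T,q,107)[:2]-POT;print('top',q,n,x.round(1),np.hypot(*x).round(1),np.degrees(np.arctan2(*x[::-1])).round(1))
c=cont(ma['white']&(ma['S']<70),(215,185,272,250));P=np.array([ray(T,p,106)[:2] for p in c])
E
```

```text
14.1 [450.5850069  206.73634983 150.35831534] [ 0.2326105  -0.62267651  0.0864476 ] -0.07261142460684913
top [234.8, 198.1] 61 [78.7 22.3] 81.8 15.8
top [258.5, 223.4] 30 [-17.  -63.8] 66.0 -104.9
top [265.1, 225.2] 24 [-24.2 -88. ] 91.2 -105.4
```

View pics/c6.png

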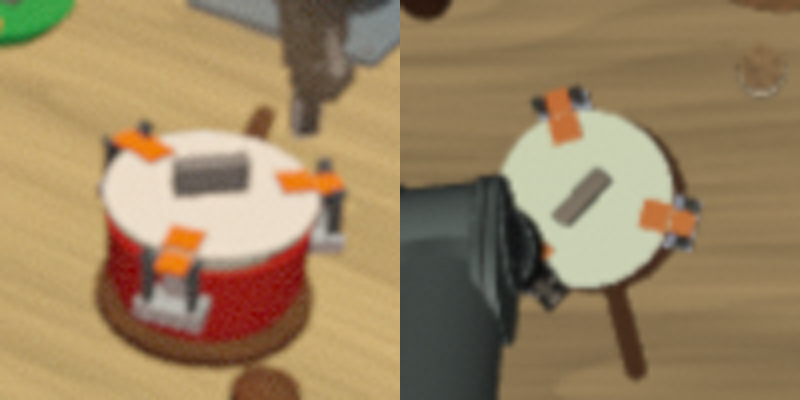

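Lid lies level, all three tabs between their jaw pairs. Pressing the 134.8° tab.

```bash
cat > press.py <<'E'
import sys
from station import r
from meas import *; from pose import *
C=np.array([500.2,158.0])
def press(k,yaw,n,start=True):
    p=pol(C,70,PY+120*k)
    if start: 
        r.move_l([*p,150],rot(yaw),max_speed=150)
    r.move_l([*p,113],max_speed=100)
    z=r.observe()['tcp_pos'][2]; fmax=0; zt=112.
    while zt>=96.5:
        hit=r.move_l([*p,zt],max_speed=25,max_force=28); o=r.observe()
        print(round(o['time'],2),'zt',zt,'z',o['tcp_pos'].round(1),'F',o['force'].round(1),hit)
        if hit or (o['tcp_pos'][2]<101.5 and o['force'][2]>18): break
        zt-=1.5
    r.move_l([*p,140],max_speed=120)
    for c in("scene","top"):
        im=r.capture(c);cv2.imwrite(f"pics/{c}{n}.png",im[:,:,::-1])
    A=cv2.resize(cv2.imread(f"pics/scene{n}.png")[175:275,280:380],(400,400),interpolation=2);B=cv2.resize(cv2.imread(f"pics/top{n}.png")[170:270,195:295],(400,400),interpolation=2)
    cv2.imwrite(f"pics/c{n}.png",np.hstack([A,B]))
    print(r.observe()['time'],r.observe()['force'])
E
python3 - <<'E'
from press import *
press(1,44.8,7,True)
E
```

```text
15.22 zt 112.0 z [451.2 207.9 112.4] F [ 0.8  0.2 -0.4] False
15.47 zt 110.5 z [450.8 207.7 110.5] F [-0.1 -0.2  0.5] False
15.72 zt 109.0 z [450.9 207.7 108.9] F [ 0.2 -0.4  0.1] False
15.97 zt 107.5 z [451.1 207.8 107.8] F [-1.   0.1  4.4] False
16.22 zt 106.0 z [451.3 208.  106.3] F [0.2 0.4 3.7] False
16.47 zt 104.5 z [450.9 207.6 104.4] F [0.5 0.1 0.7] False
16.72 zt 103.0 z [450.5 207.5 102.7] F [-0.1  0.1  0.6] False
16.97 zt 101.5 z [450.7 207.6 101.3] F [-0.2 -0.1 -0.4] False
17.22 zt 100.0 z [451.1 207.7 100.1] F [-0.5  0.   1.4] False
17.47 zt 98.5 z [451.2 207.8  99.5] F [-3.5 -1.  15.5] False
17.72 zt 97.0 z [451.3 207.8  99.2] F [-8.9 -2.4 34.3] False
18.325 [ 0.43443855 -0.551878    0.92284684]
```

View pics/c7.png

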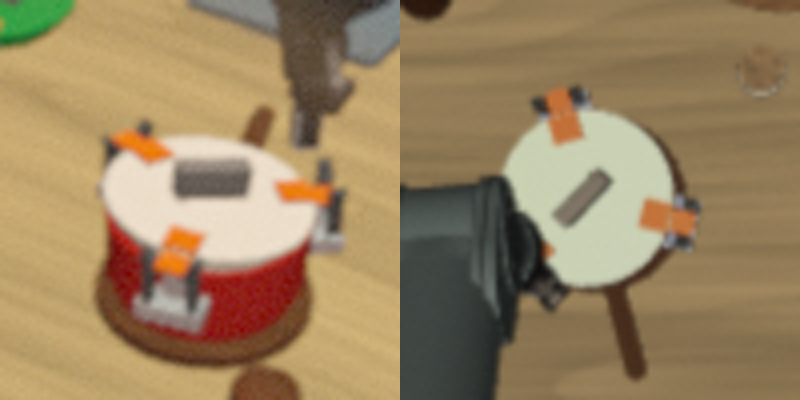

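It snapped. The force peaked at about 4.4 N, vanished from 104.5 down, then rose hard at z ≈ 99.5, the seated height. The right-hand tab (crop 305,190) sits lower and the other two are still up. Now the tab at −105.2°.

```bash
python3 - <<'E'
from press import *
press(2,-15.2,8)
E
```

```text
20.29 zt 112.0 z [482.1  90.6 112.4] F [ 0.1 -0.1  0.2] False
20.54 zt 110.5 z [481.8  90.5 110.5] F [-0.7  0.1  0.3] False
20.79 zt 109.0 z [481.8  90.5 108.9] F [-0.3 -0.1 -0.4] False
21.04 zt 107.5 z [482.1  90.4 107.7] F [-0.7  0.1  3.3] False
21.29 zt 106.0 z [482.4  90.3 106.3] F [-0.2  0.1  6.1] False
21.54 zt 104.5 z [482.1  90.3 104.6] F [-0.2 -0.2  3.4] False
21.79 zt 103.0 z [481.4  90.6 102.7] F [-0.2  0.1  0.6] False
22.04 zt 101.5 z [481.7  90.5 101.3] F [-0.4  0.2  0.3] False
22.29 zt 100.0 z [481.9  90.5 100. ] F [0.2 0.3 0.4] False
22.54 zt 98.5 z [482.1  90.4  99.2] F [-2.5  0.4 11.2] False
22.79 zt 97.0 z [482.2  90.4  98.8] F [-8.8  0.9 27.2] False
23.4 [ 0.96519967  0.37954437 -0.26338712]
```

View pics/c8.png

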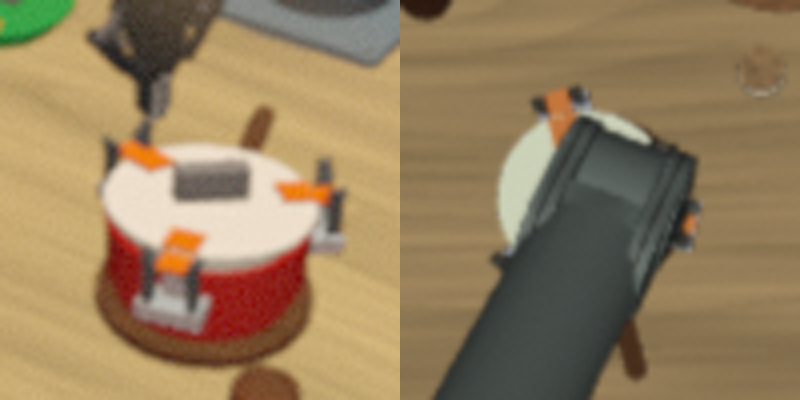

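The second tab is in: its force vanished, and it seated at z ≈ 99.3. In the scene crop the far-left tab (145,153) is now low between its jaws. The front tab (182,250) is still up. Third press.

```bash
python3 - <<'E'
from press import *
press(0,104.8,9)
E
```

```text
26.41 zt 112.0 z [568.2 176.  112.5] F [-0.3  0.5 -0.4] False
26.66 zt 110.5 z [567.8 175.9 110.5] F [-0.3 -0.4 -0.3] False
26.91 zt 109.0 z [567.8 175.9 108.9] F [0.5 0.3 0.6] False
27.16 zt 107.5 z [568.1 175.9 107.6] F [0.9 0.2 1.3] False
27.41 zt 106.0 z [568.3 176.  106.5] F [-1.1  0.7  4.9] False
27.66 zt 104.5 z [568.5 176.  104.9] F [ 1.4 -0.1  4.5] False
27.91 zt 103.0 z [568.3 176.  103. ] F [1.2 0.8 1.7] False
28.16 zt 101.5 z [566.9 175.6 100.8] F [-0.2  0.  -0.5] False
28.41 zt 100.0 z [567.5 175.8  99.7] F [ 0.4 -0.5 -0. ] False
28.66 zt 98.5 z [567.8 175.8  98.4] F [0.2 0.7 0.5] False
28.91 zt 97.0 z [568.  175.9  98.1] F [-3.4 -0.3 10.3] False
29.5167 [-0.33886296 -0.0529926  -0.91074258]
```

View pics/c9.png

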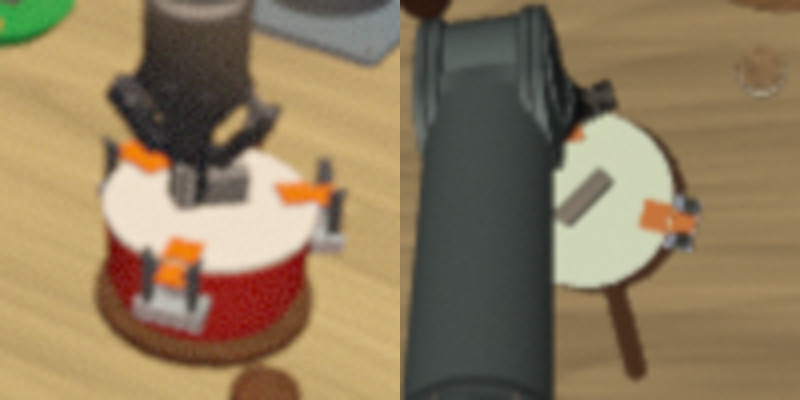

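The third tab seated at z ≈ 98.2, which is the all-home height. I'll probe the other two tabs with a firm press to confirm they are home at 98 too, then retreat and look.

```bash
python3 - <<'E'
from press import *
def probe(k,yaw):
    p=pol(C,70,PY+120*k)
    r.move_l([*p,150],rot(yaw),max_speed=150)
    r.move_l([*p,103],max_speed=100)
    for zt in np.arange(100.,95.4,-.75):
        hit=r.move_l([*p,zt],max_speed=25,max_force=25);o=r.observe();print(k,zt,o['tcp_pos'][2].round(2),o['force'][2].round(1))
        if hit or o['force'][2]>12: break
    r.move_l([*p,145],max_speed=120)
probe(2,-15.2);probe(1,44.8)
p=pol(C,160,PY+120)
r.move_l([440,240,260],max_speed=200)
r.pause(.2)
for c in("scene","top"):
    im=r.capture(c);cv2.imwrite(f"pics/{c}10.png",im[:,:,::-1])
A=cv2.resize(cv2.imread("pics/scene10.png")[175:275,280:380],(400,400),interpolation=2);B=cv2.resize(cv2.imread("pics/top10.png")[170:270,195:295],(400,400),interpolation=2)
cv2.imwrite("pics/c10.png",np.hstack([A,B]))
o=r.observe();print(o['time'],o['tcp_pos'],o['force'])
E
```

```text
2 100.0 100.22 -0.4
2 99.25 99.31 -0.2
2 98.5 98.46 0.2
2 97.75 98.09 5.9
2 97.0 98.01 16.7
1 100.0 100.24 0.7
1 99.25 99.33 -0.1
1 98.5 98.45 -0.8
1 97.75 98.11 4.8
1 97.0 98.01 16.3
38.875 [439.79443475 239.44869038 259.31310865] [-0.3188667   0.18765068 -1.00914023]
```

View pics/c10.png

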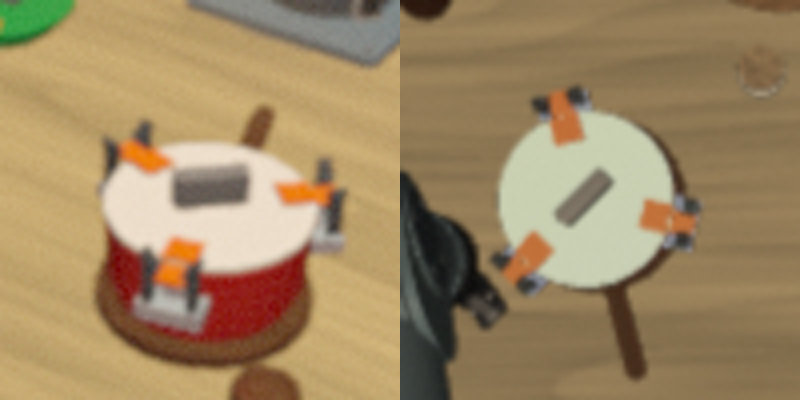

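View pics/scene10.png

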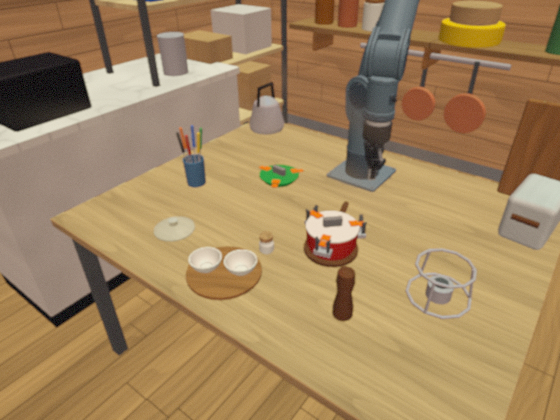

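The probes met both remaining pads at 98.0 mm. The final pictures show all three tabs down between their jaws, the lid level, the arm clear at z ≈ 259, and the other things where they were. Handing in.

```bash
python3 -c "
from station import r
r.close_job()"
```

```text
the job is handed in; nothing more can be done
```

The white lid is on the red pot with all three tabs snapped in. I handed the job in just after 38.9 s on the robot's clock; no verdict is reported.

- **What I did:** I gripped the lid by its rib, laid it loosely on the clips and let go. I then pressed the tabs one after another at 134.8°, −105.2° and 14.8°, measured about z from world x.
- **Snapping in:** each tab showed a force peak of about 4 to 6 N that then dropped away. They seated at about 99.5 mm, 99.2 mm and 98.1 mm in that order.
- **Fully home:** pressing the first two tabs again at the end met both at 98.0 mm with about 16 N. I did not re-press the third.
- **Final pictures:** all three tabs are down between their jaws and the lid looks level. The arm is clear of the pot and the other things look where they were.

**What disagreed:** the scene camera gave positions about 5 mm off the top camera, mainly in x. I corrected for this using the known position of the gripped lid. At first contact the tool felt about 1.5 N sideways, so the lid was laid about 1 mm off centre and the clip ramps centred it.

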